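# Hook and latch the hold-down bar of an orbital shaker over the dishes

## Task

Fasten the shaker's loose hold-down bar over the stacked Petri dishes: with its free end raised, slip the bar's oblong eye under the stud's wide head, pull it against the stem and lower the bar until the whole eye is below the head. Slide it back so that its hole goes over the locating pin, and press the free end down until the sprung catch snaps over it. The stud is only clamped by hand, so feel for it and never load it with more than 12 N; press no harder than the catch needs, and do not shift the dishes or the other things on the table.

Things in the scene. Friction and masses are not known exactly. Their poses are not given: they have to be found in the camera images.
- shaker: fixed benchtop orbital shaker: white case 196 (x) x 236 (y) mm, bare aluminium platform on top at height 70 mm (heights are above the table). Origin on the table under the platform's centre; x points away from its front panel, y to the left seen from the front. Stud on the left, keeper block with pin and catch on the right; four rubber bumpers 20 mm high round the dishes, 56 mm from the centre
- stud_rail: flat slotted rail 34 (x) x 54 (y) x 6 mm on the platform, origin under its middle at shaker (0, +83, 70) mm, axes as the shaker's. The headed stud is clamped by hand in its slot and stands anywhere from 10 mm nearer the shaker's centre than this origin to 4 mm farther out (not measured: feel or look). Loading it with more than 12 N would pull it out of its setting
- stud_place (a point): shaker (0, +80, 125) mm, fixed: underside of the stud's head for a stud at the middle of its possible places. The real one is up to 7 mm off this along the shaker's y, either way; its x and heights are exact. Pillar 14 mm thick up to height 112 mm, bare stem 9 mm thick from there to 125 mm, flat round head 38 mm wide from 125 to 130 mm
- pin_foot (a point): shaker (0, -80, 119.5) mm: centre of the top of the keeper block (24 x 22 mm), on which the bar's end comes down. On it stands a tapered locating pin, 9 mm thick for the lowest 6 mm, then narrowing to 3.6 mm at its tip, 14.5 mm up
- catch (a joint): angle of the sprung catch, rad: 0 shut, grows as its nose swings outward. Nose 22 mm wide, inner tip at shaker y = -92 mm, underside at height 124.5 mm, sloping up and outward to y = -100 mm at 140 mm; thumb edge at y = -105 mm, up to 143 mm. The bar's end pushed down the slope opens it (about 0.15) and it springs back over the bar: 10 to 20 N pressed on the strip near the hole
- bar: loose steel hold-down bar, 0.15 to 0.25 kg, lying on its shoe. Origin under the shoe's middle, y towards the eye, z up. Strip 24 mm wide, 3 mm thick, mid plane 20.5 mm above the origin, from y = +64 to -96 mm. Square hole 11 mm wide at y = -80 mm. Latched, its y lies along the shaker's y, its origin over the shaker's. Balanced near the grip
- bar_grip (a point): middle of the bar's black grip, 37 mm above the bar's origin: an upright block 12 mm (x) by 40 mm (y), 30 mm high, standing on the strip. Below the strip is a sprung rubber shoe 30 x 92 mm, 5 mm thick, its underside 19 mm below the strip's; it rises up to 10 mm on springs (1.6 N at first, then 0.8 N per mm), about 5 mm when latched on the upper dish's lid
- eye (a point): centre of the bar's oblong eye (bar y = +80 mm), in the strip's mid plane: 5 mm round wire, 52 mm (x) by 26 mm (y) inside. Flat it cannot pass the 38 mm head; tilted 25 to 35 degrees, free end up, and pulled against the stem (towards the pin) it can, with 1 mm to spare. Latched it is 122.5 mm above the table, pressed up against the head by the shoe's spring
- bar_end (a point): middle of the bar's free end face (bar y = -96 mm), in the strip's mid plane. Latched: about 122.5 mm above the table, at shaker (0, -96 mm), under the catch's nose. While the eye is drawn against the stem this end stands 1 to 16 mm too far out: keep it above the thumb edge (bar tilted about 10 degrees) until the bar is slid back
- dish_bottom: lower Petri dish with lid, 97 mm across, 18 mm high, on the platform's centre between the bumpers; origin under its middle
- dish_top: upper Petri dish with lid, 97 mm across, 18 mm high, stacked on the lower one, its lid's top 107 mm above the table; origin under its middle. The shoe may press on it with up to 25 N; keep the fingers off both dishes
- dropper: bystander: amber dropper bottle, 36 mm thick, 99 mm high; origin under its middle
- slide_case: bystander: closed wooden slide box, 105 x 176 mm, 39 mm high; origin under its middle
- slips: bystander: small coverslip box, 33 x 33 x 16 mm; origin under its middle. Behind and right of it stands the tall incubator, filling the space beyond x = 0.5 m for y below -0.15 m, 0.75 m high, door open: the arm starts close in front of it, so draw it back before swinging left
- pen: bystander: marker pen lying down, 135 mm long, 17 mm thick; origin under its middle
Things that resemble listed ones, but are neither listed nor needed, are in the scene too. Leave any turquoise look-alike of the dish_top alone.

How it is judged:
By the outcome, as a careful person would: the job done as asked, in the order asked, and still so for the second after the job is handed in, with the robot touching nothing.
It also fails if it takes over 62 s, if anything falls off the work surface, if the arm or the gripper's body presses on something with over 40 N, if the wrist force passes 120 N, or if a joint passes its speed limit or range.

## Robot

A 6-joint arm with a two-finger parallel gripper is mounted at the origin on a cart in front of the work surface, level with it; the furniture and walls round the work are solid. World frame = base frame: x ahead of the robot, y to its left, z up, the work surface at z = 0. Lengths are in mm, angles in rad, forces in N, time in s.
With the tool pointing down it reaches from about 350 to 975 mm from the base axis. Payload 7.1 kg.
Tool frame: the origin (TCP) lies midway between the tips of the shut fingers; the grasp point (between the pads) lies 19 mm behind it (ctrl.grip_depth is the distance from the TCP to the grasp point, in mm); z points along the fingers, y is the line along which they close (so a half turn about z gives the same grasp; the last joint's range is limited). The gripper opens to 88 mm and grips with 3 to 60 N. Pads are 20 mm wide; open, the fingers measure 115 mm over their backs; the gripper's body (75 mm by 178 mm) begins 61 mm behind the grasp point.
Start: joints at [1.203, 0.423, 1.63, -0, 1.089, -0.019], TCP at [213.574, 587.359, 222.675] pointing down, gripper open.
Joint ranges: [-3, 3], [-0.9, 2.11], [0.09, 2.58], [-1.31, 4.45], [0.11, 2.69], [-2.54, 2.54]. Speed limits (rad/s): [2.39, 2.39, 3.01, 3.14, 3.14, 3.14].

## Interface

Orientations are given as a rotation vector (axis times angle).
In Python, from workcell import ctrl, cams gives the robot as it stands.
- The arm moves only by the tool move_arm, never from a script. Its argument "steps" is a list of rows, each a list of 3 entries, a list of its own where there are three numbers: the shift along the tool's x, y, z in units of 25 mm (1.0 is 25 mm), then the turn about the tool's z in units of 5 degrees (1.0 is 5 degrees), then the closure, from 0 (fully open) to 1 (shut). A call has 1 to 20 rows; each row shifts and turns the commanded pose from where the row before left it, along the tool's axes as they then stand; what a row does not reach is not made up. A row lasts 1/12 s, in which the tool goes at most 41.7 mm and 7.16 degrees, less where a joint would pass 70% of its speed; a pose out of reach is approached as far as the arm can. A call is refused whole if a number of a shift passes 1 or a number of a turn 1, either way. A call with a gripper value outside its range is refused whole. The fingers move at their own pace and stop on an object; the grip force is fixed at half the most. Time passes only in rows, so rows that do not move let the fingers close. It gives the time, the measured TCP pose, the force, the opening and the grip force at its end, in the units of the state.
- ctrl.get_obs(): the state, without advancing time (a new reading comes with each control period).
- cams.get_image(name): name is "scene" or "top"; returns a dict with "image" (384x512x3 uint8, red, green, blue), "camera_matrix" (3x3 intrinsics, pixels), "k1" (the pictures are not rectified: a ray, as slopes to the right and down, at radius r is drawn at 1 + k1 r^2 times it, then the intrinsics apply), "xyz" and "rotation" of the camera in the world. Camera axes: x right, y down, z forward; pixel columns grow to the right and rows downward; lengths in mm; the calibration is good to about 2 mm. A picture is of the moment at which its call begins. There is no depth.
- ctrl.close_job(): hands the job in; it is judged then, once.
Trained networks look in the newest picture that a camera, given by its name, has taken for a name from the list of things; names that differ only in an ending like _2 or _b are one class to them, and where a whole thing is asked for, a point or a joint stands for the part that bears it (a point fixed in the world has none). Each returns a list of dicts, best first, with "p" (0 to 1); they miss things now and then, are a little off and sometimes report something else, mostly with a low value. They report only what shows in the picture. A call takes as long as a camera call. They do not tell look-alikes from the thing itself.
- cams.boxes_of(camera, thing): "rect" ([centre column, centre row, width, height] in pixels, round what is visible of it).
- cams.cut_out(camera, thing): "pixels" (384x512 bool, what is visible of it) and "rect" ([centre column, centre row, width, height] in pixels, round what is visible of it).
The state is a dict: "t": time; "qpos": joint angles; "qvel": joint speeds; "joint_torque": joint torques, N m; "ee_pos": TCP position; "orientation": TCP orientation; "ft_force": force on the tool from outside, world axes, zero at the start; "moment": the same for the moment, N m; "width": finger opening in mm; "grasp_force": force on a finger pad.
Only numpy, scipy, OpenCV 4.12 (cv2) and the standard library are available. Lean on these libraries where they do the work, as an engineer would, in place of code of your own. Each camera call takes 0.05 s, during which the arm holds its last target. There are 200 camera calls.

## Working session

There is one attempt and no reset: what is moved stays moved. The work goes in short steps, Python scripts to look and compute and a tool call to move; the robot and the scene stay as the last step left them, time stands still between calls to the robot, and variables do not carry over. Pictures are saved under pics/ and viewed, at most 10 in all, crops included, and the job is handed in when it is done.

Besides the shell and the picture viewer there is one more tool, called as name(argument=value, ...) on one line, values as JSON. move_arm: Moves the arm, as the interface text tells. Its arguments: {"type":"object","properties":{"steps":{"type":"array"}},"required":["steps"]}

```bash
ls; mkdir -p pics; python3 - <<'E'
from workcell import ctrl,cams
import cv2,numpy as np
o=ctrl.get_obs(); print({k:np.round(v,3).tolist() if not isinstance(v,dict) else v for k,v in o.items()})
ims=[]
for n in("scene","top"):
    d=cams.get_image(n); im=d["image"][:,:,::-1].copy(); cv2.imwrite(f"pics/{n}0.png",im)
    print(n,np.round(d["camera_matrix"],1).tolist(),d["k1"],np.round(d["xyz"],1),np.round(d["rotation"],4).tolist())
    for th in("shaker","stud_rail","bar","bar_grip","dish_top","catch","slips","dropper","slide_case","pen","eye","bar_end"):
        print(n,th,[(np.round(b["rect"]).astype(int).tolist(),round(b["p"],2)) for b in cams.boxes_of(n,th)][:4])
E
```

```text
pics
{'t': 0.0, 'qpos': [1.203, 0.424, 1.631, -0.0, 1.089, -0.019], 'qvel': [0.0, 0.001, 0.001, 0.001, -0.0, -0.0], 'joint_torque': [-0.002, -54.464, -27.365, 0.064, 0.023, -0.0], 'ee_pos': [213.381, 586.812, 221.885], 'orientation': [-0.545, -3.094, 0.003], 'ft_force': [-0.771, 0.728, 0.905], 'moment': [-0.001, -0.051, 0.018], 'grasp_force': 0.0, 'width': 87.751}
scene [[386.7, 0.0, 252.6], [0.0, 386.7, 190.8], [0.0, 0.0, 1.0]] -0.0485003927007351 [-159.  -309.1  680.7] [-1.9323, 1.0136, -0.5829]
scene shaker [([268, 240, 110, 83], 0.61), ([306, 224, 9, 24], 0.58), ([180, 217, 48, 36], 0.21)]
scene stud_rail [([245, 208, 23, 28], 0.55), ([180, 218, 45, 40], 0.5)]
scene bar [([182, 216, 46, 39], 0.64)]
scene bar_grip [([175, 217, 39, 34], 0.76)]
scene dish_top [([272, 217, 38, 26], 0.91), ([354, 207, 24, 20], 0.63), ([237, 194, 30, 21], 0.59), ([187, 186, 30, 15], 0.59)]
scene catch []
scene slips [([352, 297, 17, 18], 0.58)]
scene dropper [([140, 206, 15, 29], 0.74)]
scene slide_case [([300, 202, 66, 29], 0.69), ([352, 297, 16, 14], 0.29)]
scene pen []
scene eye [([184, 218, 43, 37], 0.76)]
scene bar_end []
top [[427.3, 0.0, 251.1], [0.0, 427.3, 194.7], [0.0, 0.0, 1.0]] -0.07655291668329049 [ 480.4  206.  1430.4] [-2.157, 2.179, -0.0922]
top shaker [([290, 213, 77, 69], 0.75)]
top stud_rail [([265, 216, 17, 12], 0.48)]
top bar [([205, 236, 11, 51], 0.86)]
top bar_grip [([203, 231, 24, 58], 0.77)]
top dish_top [([170, 188, 30, 31], 0.95), ([320, 123, 34, 28], 0.88), ([290, 212, 33, 33], 0.84), ([219, 172, 28, 26], 0.71)]
top catch [([323, 208, 8, 9], 0.42), ([366, 231, 12, 14], 0.19)]
top slips [([204, 236, 14, 49], 0.57)]
top dropper [([170, 249, 13, 8], 0.5)]
top slide_case [([279, 155, 52, 36], 0.57)]
top pen [([141, 262, 43, 8], 0.73)]
top eye [([205, 233, 17, 55], 0.56)]
top bar_end [([202, 232, 21, 60], 0.86)]
```

```bash
cat > h.py <<'E'
from workcell import ctrl,cams
import cv2,numpy as np
from scipy.spatial.transform import Rotation as R
def cam(n): return cams.get_image(n)
def Rm(d):
    r=np.array(d["rotation"]); return r if r.shape==(3,3) else R.from_rotvec(r).as_matrix()
def proj(d,P):
    p=(np.atleast_2d(P)-d["xyz"])@Rm(d); s=p[:,:2]/p[:,2:]; s=s*(1+d["k1"]*(s**2).sum(1,keepdims=True))
    K=d["camera_matrix"]; return s*[K[0][0],K[1][1]]+[K[0][2],K[1][2]]
def ray(d,uv,z):
    K=d["camera_matrix"]; s0=(np.atleast_2d(uv)-[K[0][2],K[1][2]])/[K[0][0],K[1][1]]; s=s0.copy()
    for _ in range(20): s=s0/(1+d["k1"]*(s**2).sum(1,keepdims=True))
    w=np.c_[s,np.ones(len(s))]@Rm(d).T; return d["xyz"]+w*((z-d["xyz"][2])/w[:,2:])
def crop(d,x0,y0,x1,y1,f,name):
    im=d["image"][y0:y1,x0:x1,::-1]; cv2.imwrite(name,cv2.resize(im,None,fx=f,fy=f,interpolation=cv2.INTER_CUBIC))
E
python3 - <<'E'
import cv2
a=cv2.imread('pics/top0.png')[100:290,110:390]; cv2.imwrite('pics/a.png',cv2.resize(a,None,fx=2.85,fy=2.85,interpolation=2))
a=cv2.imread('pics/scene0.png')[150:330,110:390]; cv2.imwrite('pics/b.png',cv2.resize(a,None,fx=2.85,fy=2.85,interpolation=2))
E
```

```text
(no output)
```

View pics/a.png

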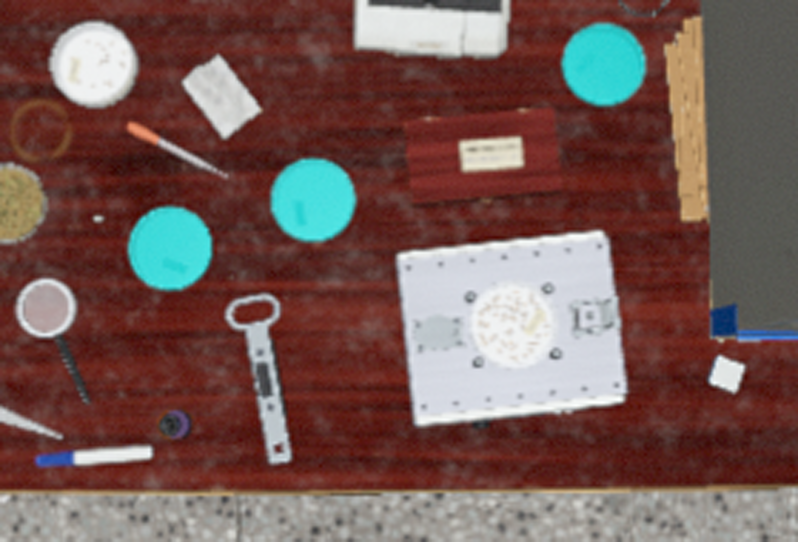

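View pics/b.png

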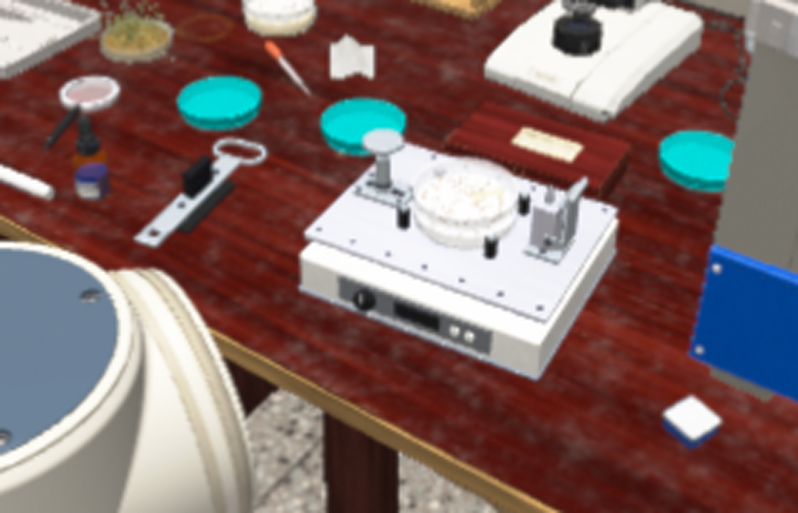

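```bash
python3 - <<'E'
from h import *
t=cam("top"); s=cam("scene")
o=ctrl.get_obs()
print("tcp px",proj(t,o["ee_pos"]),proj(s,o["ee_pos"]),"base",proj(t,[[0,0,0]]))
a=np.array([[397,253],[606,232],[626,400],[415,424]])/2.85+[110,100]
print(ray(t,a,70).round(1))
for th in("bar","shaker","dish_top"):
  for n,d in(("top",t),("scene",s)):
    for m in cams.cut_out(n,th)[:3]:
        v,u=np.nonzero(m["pixels"]); c=np.c_[u,v].astype(np.float32)
        print(n,th,round(m["p"],2),len(u),np.round(m["rect"]),cv2.minAreaRect(c))
def C(d,x,y,w,h,f):
    return cv2.resize(d["image"][y:y+h,x:x+w,::-1],(w*f,h*f),interpolation=2)
i1=C(t,245,175,90,80,6); i2=C(t,180,195,40,80,6)
cv2.imwrite('pics/c.png',np.hstack([i1,i2]))
i1=C(s,212,185,116,100,5); i2=C(s,150,190,60,50,5)
cv2.imwrite('pics/d.png',C(s,155,185,160,100,5))
E
```

```text
tcp px [[120.63513274 331.53326277]] [[ 31.65621201 172.76392552]] base [[319.92277578 381.26527647]]
[[629.1 224.6  70. ]
 [650.4 -11.   70. ]
 [461.9 -28.7  70. ]
 [438.  206.4  70. ]]
top bar 0.71 357 [206. 238.  13.  51.] ((204.33782958984375, 237.0270233154297), (48.826499938964844, 8.877545356750488), 80.53767395019531)
top bar 0.33 3758 [288. 213.  75.  65.] ((289.2889099121094, 215.95773315429688), (63.90620040893555, 74.27987670898438), 83.79655456542969)
scene bar 0.71 515 [176. 219.  43.  33.] ((175.43447875976562, 220.38619995117188), (15.944733619689941, 46.339378356933594), 41.633541107177734)
top shaker 0.91 3704 [290. 214.  75.  66.] ((289.3121337890625, 215.9130096435547), (63.8133430480957, 74.21807861328125), 83.8844985961914)
scene shaker 0.75 5229 [270. 238. 113.  88.] ((270.70013427734375, 235.4724578857422), (103.59127044677734, 70.86636352539062), 20.772254943847656)
top dish_top 0.94 678 [170. 188.  29.  34.] ((169.50001525878906, 186.50001525878906), (28.284271240234375, 28.284271240234375), 45.0)
top dish_top 0.68 809 [289. 213.  31.  34.] ((289.5, 212.5), (31.0, 31.0), 90.0)
top dish_top 0.68 641 [218. 170.  33.  28.] ((220.0, 169.5), (27.0, 28.0), 90.0)
scene dish_top 0.94 378 [237. 194.  31.  18.] ((236.48910522460938, 192.90512084960938), (17.88201332092285, 28.756208419799805), 64.98310089111328)
scene dish_top 0.83 455 [354. 206.  22.  19.] ((354.0, 206.0), (20.0, 26.0), 90.0)
scene dish_top 0.8 447 [187. 186.  29.  14.] ((186.5, 185.0), (18.0, 29.0), 90.0)
```

View pics/c.png

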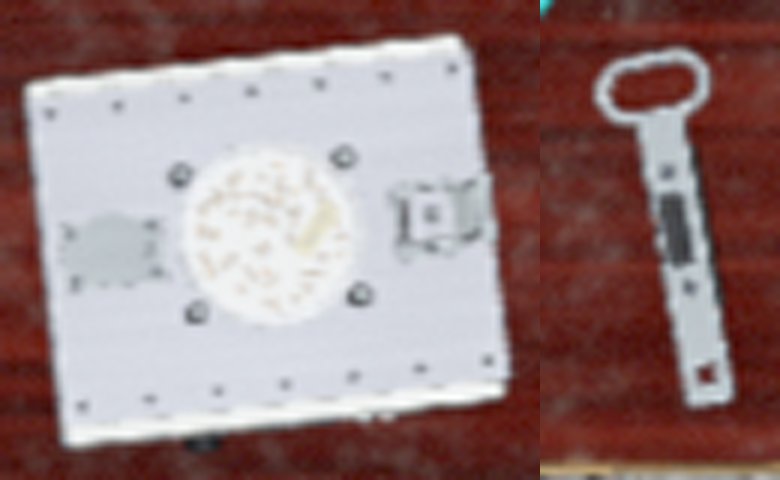

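View pics/d.png

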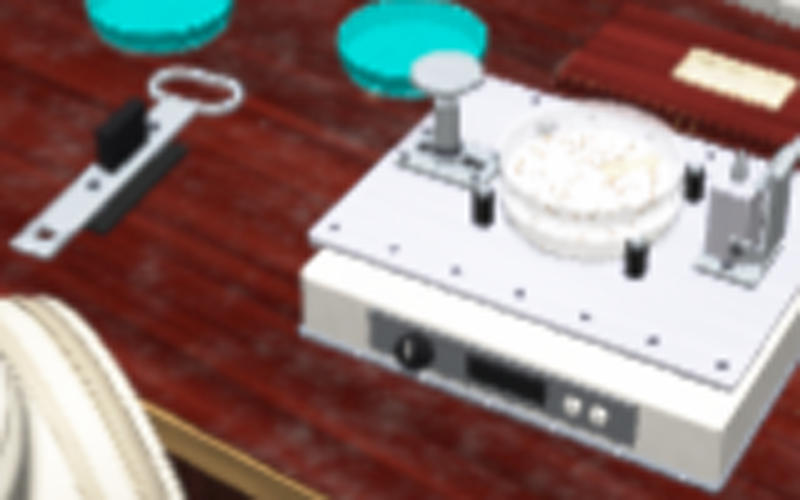

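```bash
cat > fit.py <<'E'
from h import *
from scipy.optimize import least_squares
t=cam("top"); s=cam("scene")
def T(x,y): return [(x+.5)/6-.5+245,(y+.5)/6-.5+175]
def B(x,y): return [(x-539.5)/6-.5+180,(y+.5)/6-.5+195]
def S(x,y): return [(x+.5)/5-.5+155,(y+.5)/5-.5+185]
q=56/np.sqrt(2)
def W(p,L): 
    L=np.atleast_2d(L); c,s_=np.cos(p[2]),np.sin(p[2]); return np.c_[p[0]+c*L[:,0]-s_*L[:,1],p[1]+s_*L[:,0]+c*L[:,1],L[:,2]]
# bumper layout: front-left in image a: up=+x, left=+y
bt=[(T(180,176),(q,q,90)),(T(344,157),(q,-q,90)),(T(360,294),(-q,-q,90)),(T(197,313),(-q,q,90)),(T(433,215),(0,-80,134)),(T(268.5,236),(0,0,107))]
bs=[(S(484,190),(-q,q,90)),(S(694,170),(q,-q,90)),(S(637,243),(-q,-q,90)),(S(741,155),(0,-80,134))]
ht=T(113,248); hs=S(446,74)
def res(p,sep=0):
    rt=[proj(t,W(p,L))[0]-u for u,L in bt]; rs=[proj(s,W(p,L))[0]-u for u,L in bs]
    rt.append(proj(t,W(p,(0,p[3],130)))[0]-ht); rs.append(proj(s,W(p,(0,p[3],130)))[0]-hs)
    if sep: print("top",np.round(rt,1).tolist(),"\nscene",np.round(rs,1).tolist())
    return np.ravel(rt+rs)
f=least_squares(res,[545,100,-.09+.0,80],loss="soft_l1"); print("shaker",f.x.round(3)); res(f.x,1)
b1=[(B(653,87),(0,80,20.5)),(B(707,373),(0,-80,22)),(B(710,404),(0,-96,22)),(B(678,230),(0,0,52))]
b2=[(S(196,91),(0,80,20.5)),(S(46,233),(0,-80,22))]
def rb(p,sep=0):
    r=[proj(t,W(p,L))[0]-u for u,L in b1]+[proj(s,W(p,L))[0]-u for u,L in b2]
    if sep: print(np.round(r,1).tolist())
    return np.ravel(r)
g=least_squares(rb,[500,360,.2],loss="soft_l1"); print("bar",g.x.round(3)); rb(g.x,1)
E
python3 fit.py
```

```text
shaker [5.46278e+02 9.72990e+01 9.60000e-02 8.48390e+01]
top [[1.5, -1.2], [-0.8, -0.7], [-0.6, 1.5], [1.5, 1.1], [0.6, -0.1], [1.1, -0.3], [-0.1, 0.3]] 
scene [[0.4, 1.0], [-0.7, -1.7], [-2.2, -0.1], [-0.2, -0.4], [0.3, -1.1]]
bar [489.53  378.566 -39.09 ]
[[0.5, 0.1], [0.1, 0.3], [0.5, -0.0], [-0.6, 0.0], [0.0, -0.5], [-0.1, -0.5]]
```

```bash
cat > fix.py <<'E'
import re
s=open('fit.py').read()
s=s.replace("q=56/np.sqrt(2)\n","").replace("bt=[","def feats(a):\n  X=56*np.sin(a);Y=56*np.cos(a)\n  bt=[",1).replace("\nbs=[","\n  bs=[").replace("\nht=","\n  return bt,bs\nht=")
s=s.replace("(q,q","(X,Y").replace("(q,-q","(X,-Y").replace("(-q,-q","(-X,-Y").replace("(-q,q","(-X,Y")
s=s.replace("def res(p,sep=0):","def res(p,sep=0):\n    bt,bs=feats(p[4])").replace("-.09+.0,80]","0.09,80,.7]").replace("[500,360,.2]","[490,378,-1.39]")
open('fit.py','w').write(s)
E
python3 fix.py; cat >> h.py <<'E'
def plan(x,y,z,yaw_y=None):
    """print shift in tool axes (units) and turn (units) to TCP x,y,z, tool y along world angle yaw_y"""
    o=ctrl.get_obs(); M=R.from_rotvec(o["orientation"]).as_matrix()
    d=np.array([x,y,z])-o["ee_pos"]; print("tcp",np.round(o["ee_pos"],1),"shift units",np.round(M.T@d/25,3))
    a=np.arctan2(M[1,1],M[0,1]); print("tool y angle",round(np.degrees(a),2),"tilt",np.degrees(np.arccos(-M[2,2])).round(2),"q6",round(o["qpos"][5],2))
    if yaw_y is not None:
        e=(np.degrees(yaw_y-a)+90)%180-90; print("turn units (tool z down => -)",round(-e/5,3))
E
cat fit.py | head -20; python3 fit.py; python3 - <<'E'
from h import *
plan(489.5,378.6,58,-1.391)
E
```

```text
from h import *
from scipy.optimize import least_squares
t=cam("top"); s=cam("scene")
def T(x,y): return [(x+.5)/6-.5+245,(y+.5)/6-.5+175]
def B(x,y): return [(x-539.5)/6-.5+180,(y+.5)/6-.5+195]
def S(x,y): return [(x+.5)/5-.5+155,(y+.5)/5-.5+185]
def W(p,L): 
    L=np.atleast_2d(L); c,s_=np.cos(p[2]),np.sin(p[2]); return np.c_[p[0]+c*L[:,0]-s_*L[:,1],p[1]+s_*L[:,0]+c*L[:,1],L[:,2]]
# bumper layout: front-left in image a: up=+x, left=+y
def feats(a):
  X=56*np.sin(a);Y=56*np.cos(a)
  bt=[(T(180,176),(X,Y,90)),(T(344,157),(X,-Y,90)),(T(360,294),(-X,-Y,90)),(T(197,313),(-X,Y,90)),(T(433,215),(0,-80,134)),(T(268.5,236),(0,0,107))]
  bs=[(S(484,190),(-X,Y,90)),(S(694,170),(X,-Y,90)),(S(637,243),(-X,-Y,90)),(S(741,155),(0,-80,134))]
  return bt,bs
ht=T(113,248); hs=S(446,74)
def res(p,sep=0):
    bt,bs=feats(p[4])
    rt=[proj(t,W(p,L))[0]-u for u,L in bt]; rs=[proj(s,W(p,L))[0]-u for u,L in bs]
    rt.append(proj(t,W(p,(0,p[3],130)))[0]-ht); rs.append(proj(s,W(p,(0,p[3],130)))[0]-hs)
    if sep: print("top",np.round(rt,1).tolist(),"\nscene",np.round(rs,1).tolist())
shaker [5.46123e+02 9.77680e+01 1.01000e-01 8.42480e+01 6.90000e-01]
top [[0.3, 0.3], [0.2, 0.4], [0.3, 0.1], [0.1, 0.0], [0.4, -0.1], [1.0, -0.3], [-0.0, 0.4]] 
scene [[-0.3, -0.2], [-0.3, -0.7], [-0.3, -0.6], [-0.4, -0.5], [0.3, -1.0]]
bar [489.53  378.566  -1.391]
[[0.5, 0.1], [0.1, 0.3], [0.5, -0.0], [-0.6, 0.0], [0.0, -0.5], [-0.1, -0.5]]
tcp [213.6 587.4 222.7] shift units [-13.226  -4.076   6.587]
tool y angle 70.01 tilt 0.0 q6 -0.02
turn units (tool z down => -) -6.057
```

move_arm(steps=[[[-0.908,-0.313,0],0,0],[[-0.908,-0.313,0],0,0],[[-0.908,-0.313,0],0,0],[[-0.908,-0.313,0],0,0],[[-0.908,-0.313,0],0,0],[[-0.908,-0.313,0],0,0],[[-0.908,-0.313,0],0,0],[[-0.908,-0.313,0],0,0],[[-0.908,-0.313,0],0,0],[[-0.908,-0.313,0],0,0],[[-0.908,-0.313,0],0,0],[[-0.908,-0.313,0],0,0],[[-0.908,-0.313,0],0,0],[[-0.908,-0.313,0],0,0],[[0,0,0],1,0],[[0,0,0],1,0],[[0,0,0],1,0],[[0,0,0],1,0],[[0,0,0],1,0],[[0,0,0],1,0]])

```text
t: 3.57
ee_pos: [474.9, 375.7, 222.7]
orientation: [1.334, 2.844, 0.0]
ft_force: [0.2, -0.1, -0.5]
width: 87.8
grasp_force: 0.0
```

move_arm(steps=[[[0,0,0],1,0],[[0,0,0],1,0],[[0,0,0],1,0],[[0,0,0],1,0],[[0,0,0],1,0],[[0,0,0],1,0],[[0,0,0],1,0],[[0,0,0],1,0],[[0,0,0],1,0],[[0,0,0],1,0],[[0,0,0],1,0],[[0,0,0],1,0],[[0,0,0],1,0],[[0,0,0.5],1,0],[[0,0,0.5],1,0],[[0,0,0.5],1,0],[[0,0,0.5],1,0],[[0,0,0.5],1,0],[[0,0,0.5],1,0],[[0,0,0.5],1,0]])

```text
t: 5.23
ee_pos: [474.9, 375.8, 134.7]
orientation: [-3.036, -0.807, -0.0]
ft_force: [-0.5, -0.1, -0.0]
width: 87.7
grasp_force: 0.0
```

```bash
python3 - <<'E'
from h import *
plan(474.7,375.9,36,-1.391)
E
```

```text
tcp [474.9 375.8 134.7] shift units [-0.005 -0.005  3.947]
tool y angle -60.23 tilt 0.01 q6 1.7
turn units (tool z down => -) 3.894
```

move_arm(steps=[[[0,0,0.75],0.974,0],[[0,0,0.75],0.974,0],[[0,0,0.75],0.974,0],[[0,0,0.75],0.972,0],[[0,0,0.5],0,0],[[0,0,0.447],0,0.5],[[0,0,0],0,1],[[0,0,0],0,1],[[0,0,0],0,1],[[0,0,0],0,1],[[0,0,0],0,1],[[0,0,0],0,1],[[0,0,0],0,1],[[0,0,0],0,1]])

```text
t: 6.4
ee_pos: [474.9, 375.9, 36.8]
orientation: [-3.128, -0.289, -0.001]
ft_force: [0.9, 0.1, -0.7]
width: 31.2
grasp_force: 0.0
```

move_arm(steps=[[[0,0,0],0,1],[[0,0,0],0,1],[[0,0,0],0,1],[[0,0,0],0,1],[[0,0,0],0,1],[[0,0,0],0,1]])

```text
t: 6.9
ee_pos: [474.8, 375.8, 36.5]
orientation: [3.128, 0.289, -0.0]
ft_force: [0.3, 0.6, -0.5]
width: 12.1
grasp_force: 30.0
```

move_arm(steps=[[[0,0,-0.4],0,1],[[0,0,-0.8],0,1],[[0,0,-0.8],-0.9,1],[[0,0,-0.8],-0.9,1],[[0,0,-0.8],-0.9,1],[[0,0,-0.8],-0.9,1],[[0,0,-0.54],-0.9,1],[[0,0,0],-0.9,1],[[0,0,0],-0.9,1],[[0,0,0],-0.9,1],[[0,0,0],-0.9,1],[[0,0,0],-0.9,1],[[0,0,0],-0.9,1],[[0,0,0],-0.9,1],[[0,0,0],-0.9,1],[[0,0,0],-0.9,1],[[0,0,0],-0.9,1],[[0,0,0],-0.9,1],[[0,0,0],-0.9,1],[[0,0,0],-0.9,1]])

```text
t: 8.57
ee_pos: [474.5, 375.6, 160.4]
orientation: [-2.187, -2.255, 0.001]
ft_force: [-0.3, 0.5, -2.9]
width: 11.4
grasp_force: 30.0
```

move_arm(steps=[[[-0.4,-0.06,0],0,1],[[-0.7,-0.1,0],0,1],[[-0.8,-0.1,0],0,1],[[-0.8,-0.1,0],0,1],[[-0.8,-0.1,0],0,1],[[-0.8,-0.1,0],0,1],[[-0.5,-0.08,0],0,1],[[-0.27,-0.04,0],0,1],[[0,0,0],0,1],[[0,0,0],0,1]])

```text
t: 9.4
ee_pos: [461.6, 248.8, 160.3]
orientation: [2.193, 2.25, 0.001]
ft_force: [-0.2, 1.1, -1.9]
width: 11.7
grasp_force: 30.0
```

```bash
python3 - <<'E'
from h import *
plan(470.6,247.9,100,0.101)
t=cam("top"); s=cam("scene")
a=cv2.resize(t["image"][150:260,210:340,::-1],None,fx=3,fy=3,interpolation=2); b=cv2.resize(s["image"][150:260,150:280,::-1],None,fx=3,fy=3,interpolation=2)
cv2.imwrite('pics/e.png',np.hstack([a,b]))
o=ctrl.get_obs(); print(o["ft_force"],o["moment"])
E
```

```text
tcp [461.6 248.8 160.3] shift units [-0.045  0.359  2.413]
tool y angle 1.46 tilt 0.05 q6 0.45
turn units (tool z down => -) -0.864
[-0.33694069 -0.30981435 -2.0421667 ] [-0.13607586  0.07021924  0.01448483]
```

View pics/e.png

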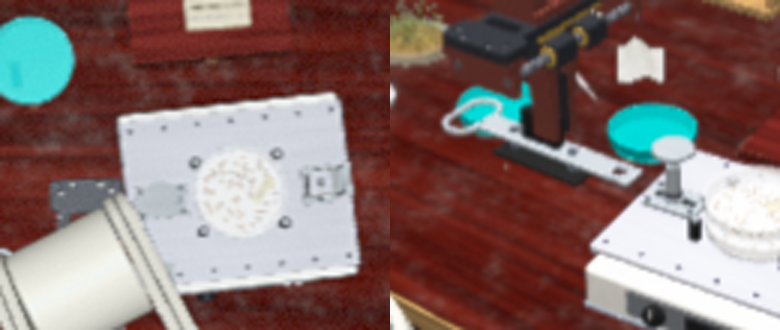

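move_arm(steps=[[[0,0,0],-0.864,1],[[0.12,0.2,0.5],0,1],[[0.12,0.2,0.7],0,1],[[0.1,0,0.6],0,1],[[0,0,0.5],0,1],[[0,0,0.32],0,1],[[0,0,0],0,1]])

```text
t: 10.08
ee_pos: [469.3, 258.3, 92.8]
orientation: [-2.103, -2.332, 0.004]
ft_force: [0.1, -0.3, -2.0]
width: 11.9
grasp_force: 30.0
```

```bash
python3 - <<'E'
from h import *
plan(469.5,258.4,90,0.101); o=ctrl.get_obs(); print(o["ft_force"],o["moment"])
E
```

```text
tcp [469.3 258.3  92.8] shift units [0.005 0.008 0.113]
tool y angle 5.91 tilt 0.17 q6 0.38
turn units (tool z down => -) 0.024
[ 0.05125687 -0.34063895 -1.98011924] [-0.14288845  0.01314576 -0.00807649]
```

Lower in small rows and watch for contact.

move_arm(steps=[[[0,0,0.08],0,1],[[0,0,0.08],0,1],[[0,0,0.08],0,1],[[0,0,0.04],0,1],[[0,0,0],0,1]])

```text
t: 10.5
ee_pos: [470.4, 258.1, 87.7]
orientation: [2.105, 2.332, 0.001]
ft_force: [0.5, -0.7, -1.5]
width: 11.7
grasp_force: 30.0
```

move_arm(steps=[[[0,0,0.08],0,1],[[0,0,0.08],0,1],[[0,0,0],0,1]])

```text
t: 10.75
ee_pos: [470.9, 258.9, 84.0]
orientation: [2.105, 2.332, 0.003]
ft_force: [-0.6, 4.3, 4.1]
width: 12.0
grasp_force: 30.0
```

move_arm(steps=[[[0,0,0.08],0,1],[[0,0,0.08],0,1],[[0,0,0.08],0,1],[[0,0,0],0,1]])

```text
t: 11.08
ee_pos: [471.1, 259.1, 77.9]
orientation: [2.105, 2.332, 0.004]
ft_force: [0.1, 6.5, 4.2]
width: 11.7
grasp_force: 30.0
```

move_arm(steps=[[[0,0,0.1],0,1],[[0,0,0.1],0,1],[[0,0,0],0,1]])

```text
t: 11.33
ee_pos: [471.1, 259.2, 72.8]
orientation: [2.105, 2.332, 0.004]
ft_force: [-0.8, 7.3, 3.3]
width: 11.7
grasp_force: 30.0
```

```bash
python3 - <<'E'
from h import *
plan(469.5,258.4,65,0.101); o=ctrl.get_obs(); print(o["ft_force"],o["moment"])
s=cam("scene"); crop(s,150,150,310,270,4,'pics/f.png')
E
```

```text
tcp [471.1 259.2  72.8] shift units [-0.025 -0.067  0.312]
tool y angle 5.86 tilt 0.14 q6 0.38
turn units (tool z down => -) 0.015
[-0.84213954  7.26450882  3.30869373] [ 0.8097882   0.09155281 -0.04848536]
```

View pics/f.png

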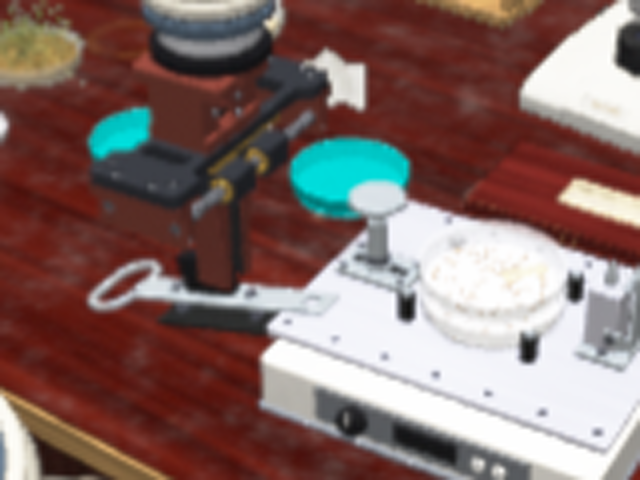

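move_arm(steps=[[[0,0,0.08],0,1],[[0,0,0.08],0,1],[[0,0,0.08],0,1],[[0,0,0.05],0,1],[[0,0,0],0,1]])

```text
t: 11.8
ee_pos: [471.0, 259.0, 65.5]
orientation: [2.105, 2.332, 0.003]
ft_force: [-0.0, 5.7, 2.4]
width: 11.5
grasp_force: 30.0
```

```bash
python3 - <<'E'
from h import *
plan(469.5,258.4,65,0.101); o=ctrl.get_obs(); print(o["ft_force"],o["moment"])
s=cam("scene"); cv2.imwrite('pics/g0.png',s["image"][:,:,::-1]); crop(s,160,205,250,245,8,'pics/g.png')
E
```

```text
tcp [471.  259.   65.5] shift units [-0.019 -0.064  0.021]
tool y angle 5.87 tilt 0.13 q6 0.38
turn units (tool z down => -) 0.016
[-0.00999944  5.6724996   2.39541232] [0.63517247 0.15350086 0.03392138]
```

View pics/g.png

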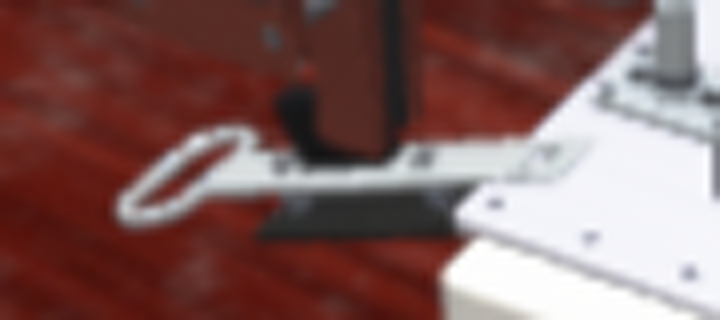

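```bash
cat > tilt.py <<'E'
from h import *
from scipy.optimize import least_squares
def bar(tcp,th,dy,dz,dx,L,yaw=.101):
    # bar point L -> world; pivot at bar(0,-12.5,44), located at tcp+shaker-y dy, z dz
    L=np.atleast_2d(L)-[0,-12.5,44]; c,s=np.cos(th),np.sin(th)
    y=L[:,1]*c+L[:,2]*(-s)*-1; z=-L[:,1]*s+L[:,2]*c; x=L[:,0]+dx; y=y+dy
    C,S=np.cos(yaw),np.sin(yaw); return np.c_[tcp[0]+C*x-S*y,tcp[1]+S*x+C*y,tcp[2]+dz+z]
def fit(d,tcp,obs,sig=1.5):
    def res(p): return np.r_[np.ravel([(proj(d,bar(tcp,*p,L))[0]-u)/.5 for u,L in obs]),(p[1]-2.5)/sig,(p[2]-8)/sig,p[3]/1]
    f=least_squares(res,[.4,2.5,8,0]); return f.x,res(f.x)
E
python3 - <<'E'
from tilt import *
s=cam("scene"); o=ctrl.get_obs(); tcp=o["ee_pos"]
G=lambda x,y:[(x+.5)/8-.5+160,(y+.5)/8-.5+205]
obs=[(G(187,177),(0,80,20.5)),(G(549,152),(0,-80,22))]
p,r=fit(s,tcp,obs); print(np.degrees(p[0]),p[1:],r.round(1))
for n,L in dict(eye=(0,80,20.5),F=(0,95.5,20.5),N=(0,64.5,20.5),end=(0,-96,19),shoe=(0,-46,0),edge=(0,-58,19)).items():
    w=bar(tcp,*p,L)[0]; print(n,w.round(1),"y_s",((w[:2]-[546.1,97.8])@[-.101,.995]).round(1))
E
```

```text
22.55594255785992 [ 2.81926046  8.14803448 -0.2274243 ] [ 1.6 -0.7 -1.2  0.6  0.2  0.1 -0.2]
eye [462.8 337.8  16.6] y_s 247.2
F [461.4 352.1  10.6] y_s 261.5
N [464.3 323.6  22.5] y_s 232.9
end [479.3 175.5  82.7] y_s 84.1
shoe [475.4 214.2  46. ] y_s 123.0
edge [475.8 210.5  68.1] y_s 119.2
```

move_arm(steps=[[[0,0,0.04],0,1],[[0,0,0],0,1],[[0.1,0,-0.3],0,1],[[0.5,0,-0.2],0,1],[[0.5,0,0],0,1],[[0.1,0,0],0,1],[[0,0,0],0,1]])

```text
t: 12.48
ee_pos: [467.0, 289.2, 76.7]
orientation: [2.103, 2.334, 0.0]
ft_force: [0.2, -0.5, -2.0]
width: 11.6
grasp_force: 30.0
```

```bash
python3 - <<'E'
from tilt import *
s=cam("scene"); o=ctrl.get_obs(); print(o["ee_pos"],o["ft_force"],o["moment"]); crop(s,150,205,240,245,8,'pics/i.png')
E
```

```text
[466.81320967 288.5214925   76.52822675] [-0.90854185 -0.16484806 -2.44779333] [-0.06684507  0.04591362  0.01029477]
```

View pics/i.png

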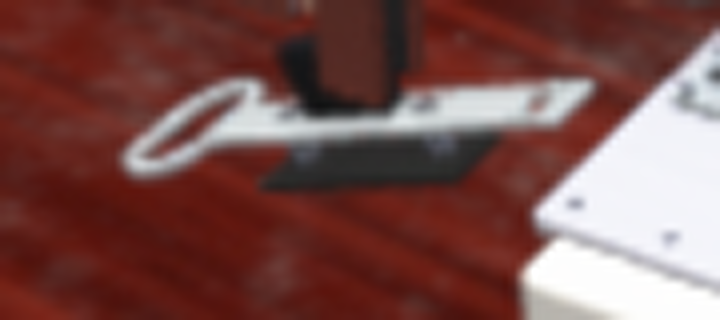

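```bash
python3 - <<'E'
from tilt import *
s=cam("scene"); o=ctrl.get_obs(); tcp=o["ee_pos"]
G=lambda x,y:[(x+.5)/8-.5+150,(y+.5)/8-.5+205]
obs=[(G(193,128),(0,80,20.5)),(G(541,104),(0,-80,22)),(G(575,104),(0,-96,20.5))]
p,r=fit(s,tcp,obs); print(np.degrees(p[0]),p[1:],r.round(1))
for n,L in dict(eye=(0,80,20.5),F=(0,95.5,20.5),N=(0,64.5,20.5)).items():
    w=bar(tcp,*p,L)[0]; print(n,w.round(1),"y_s",((w[:2]-[546.1,97.8])@[-.101,.995]).round(1))
E
```

```text
22.420496865705182 [ 4.55979135  7.97957274 -0.7420358 ] [ 1.1 -0.4 -0.4 -0.1  1.   0.3  1.4 -0.  -0.7]
eye [457.8 368.7  27.4] y_s 278.5
F [456.4 382.9  21.5] y_s 292.8
N [459.3 354.4  33.3] y_s 264.1
```

move_arm(steps=[[[0,0,0.25],0,1],[[0,0,0.2],0,1],[[0,0,0.03],0,1],[[0,0,0.03],0,1],[[0,0,0],0,1]])

```text
t: 13.0
ee_pos: [467.1, 287.6, 63.6]
orientation: [-2.105, -2.332, 0.001]
ft_force: [0.2, 0.3, -2.4]
width: 11.4
grasp_force: 30.0
```

move_arm(steps=[[[0,0,0.03],0,1],[[0,0,0.03],0,1],[[0,0,0.03],0,1],[[0,0,0],0,1]])

```text
t: 13.33
ee_pos: [467.2, 287.9, 61.7]
orientation: [2.105, 2.332, -0.0]
ft_force: [0.3, -0.0, -1.4]
width: 11.6
grasp_force: 30.0
```

move_arm(steps=[[[0,0,0.03],0,1],[[0,0,0.03],0,1],[[0,0,0],0,1]])

```text
t: 13.58
ee_pos: [467.2, 287.9, 60.2]
orientation: [-2.105, -2.332, 0.0]
ft_force: [-0.9, 0.9, -2.2]
width: 11.8
grasp_force: 30.0
```

move_arm(steps=[[[0,0,0.03],0,1],[[0,0,0.03],0,1],[[0,0,0],0,1]])

```text
t: 13.83
ee_pos: [467.2, 287.9, 58.6]
orientation: [-2.105, -2.332, 0.0]
ft_force: [0.4, 0.3, -2.5]
width: 11.6
grasp_force: 30.0
```

move_arm(steps=[[[0,0,0.03],0,1],[[0,0,0.02],0,1],[[0,0,0],0,1]])

```text
t: 14.08
ee_pos: [467.3, 287.9, 57.5]
orientation: [2.105, 2.332, 0.0]
ft_force: [-0.8, -0.4, -1.1]
width: 12.0
grasp_force: 30.0
```

move_arm(steps=[[[0,0,0.03],0,1],[[0,0,0.02],0,1],[[0,0,0],0,1]])

```text
t: 14.33
ee_pos: [467.4, 287.7, 56.5]
orientation: [2.105, 2.332, 0.0]
ft_force: [0.9, -3.7, 3.4]
width: 11.9
grasp_force: 30.0
```

move_arm(steps=[[[0,0,-0.5],0,1],[[-0.3,0,-0.45],0,1],[[-0.6,0,0],0,1],[[-0.38,0,0],0,1],[[0,0,0.3],0,1],[[0,0,0.2],0,1],[[0,0,0.08],0,1],[[0,0,0.05],0,1],[[0,0,0],0,1]])

```text
t: 15.08
ee_pos: [470.4, 256.4, 63.9]
orientation: [-2.104, -2.333, 0.001]
ft_force: [0.2, -1.0, 1.8]
width: 11.5
grasp_force: 30.0
```

move_arm(steps=[[[0,0,0.04],0,1],[[0,0,0],0,1]])

```text
t: 15.25
ee_pos: [470.6, 256.5, 63.4]
orientation: [-2.105, -2.333, -0.0]
ft_force: [-0.2, -0.3, 3.0]
width: 11.8
grasp_force: 30.0
```

move_arm(steps=[[[0,0,0.04],0,1],[[0,0,0],0,1]])

```text
t: 15.42
ee_pos: [470.6, 256.5, 63.2]
orientation: [2.105, 2.332, 0.001]
ft_force: [-3.8, -2.0, 12.5]
width: 11.7
grasp_force: 30.0
```

move_arm(steps=[[[0,0,-0.4],0,1],[[0.4,0,-0.2],0,1],[[0.6,0,0],0,1],[[0.28,0,0],0,1],[[0,0,0.3],0,1],[[0,0,0.1],0,1],[[0,0,0],0,1]])

```text
t: 16.0
ee_pos: [466.1, 287.3, 65.9]
orientation: [-2.104, -2.332, 0.004]
ft_force: [0.9, -0.1, -2.7]
width: 12.0
grasp_force: 30.0
```

move_arm(steps=[[[0,0,0.04],0,1],[[0,0,0.02],0,1],[[0,0,0],0,1]])

```text
t: 16.25
ee_pos: [467.2, 287.5, 65.5]
orientation: [-2.105, -2.332, 0.001]
ft_force: [0.3, 0.0, -1.8]
width: 11.6
grasp_force: 30.0
```

```bash
python3 - <<'E'
from tilt import *
o=ctrl.get_obs(); print(o["ee_pos"],o["ft_force"])
s=cam("scene"); crop(s,150,205,240,250,8,'pics/j.png')
E
```

```text
[467.16894678 287.5346575   65.51088676] [ 0.28336638  0.00688854 -1.79569556]
```

View pics/j.png

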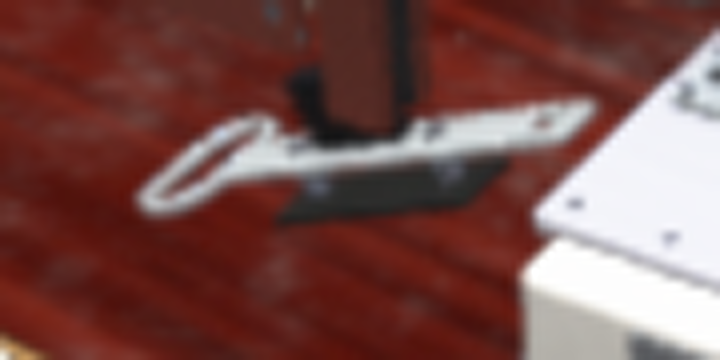

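```bash
python3 - <<'E'
from tilt import *
s=cam("scene"); o=ctrl.get_obs(); tcp=o["ee_pos"]
G=lambda x,y:[(x+.5)/8-.5+150,(y+.5)/8-.5+205]
obs=[(G(207,162),(0,80,20.5)),(G(543,122),(0,-80,22)),(G(578,121),(0,-96,20.5))]
p,r=fit(s,tcp,obs); print(np.degrees(p[0]),p[1:],r.round(1))
for n,L in dict(eye=(0,80,20.5),F=(0,95.5,20.5),N=(0,64.5,20.5)).items():
    w=bar(tcp,*p,L)[0]; print(n,w.round(1),"y_s",((w[:2]-[546.1,97.8])@[-.101,.995]).round(1))
E
```

```text
25.08294660715901 [ 4.19315428  7.83073007 -0.65157904] [ 0.7 -0.3 -0.2 -0.1  0.8  0.2  1.1 -0.1 -0.7]
eye [458.8 365.2  13.1] y_s 274.9
F [457.4 379.2   6.5] y_s 289.0
N [460.2 351.3  19.7] y_s 260.9
```

move_arm(steps=[[[0,0,0.04],0,1],[[0,0,0.03],0,1],[[0,0,0],0,1]])

```text
t: 16.6
ee_pos: [467.2, 287.9, 63.9]
orientation: [-2.105, -2.332, 0.0]
ft_force: [0.4, 1.1, -2.9]
width: 11.6
grasp_force: 30.0
```

move_arm(steps=[[[0,0,0.03],0,1],[[0,0,0.02],0,1],[[0,0,0],0,1]])

```text
t: 16.85
ee_pos: [467.2, 287.9, 62.7]
orientation: [-2.105, -2.332, 0.0]
ft_force: [-0.7, 1.2, -2.7]
width: 11.5
grasp_force: 30.0
```

move_arm(steps=[[[0,0,0.02],0,1],[[0,0,0.02],0,1],[[0,0,0],0,1]])

```text
t: 17.1
ee_pos: [467.3, 287.9, 61.8]
orientation: [2.105, 2.332, 0.0]
ft_force: [-0.4, -1.1, 0.1]
width: 11.7
grasp_force: 30.0
```

move_arm(steps=[[[0,0,0.02],0,1],[[0,0,0.01],0,1],[[0,0,0],0,1]])

```text
t: 17.35
ee_pos: [467.4, 287.7, 61.2]
orientation: [2.105, 2.332, -0.0]
ft_force: [0.8, -4.0, 3.5]
width: 12.0
grasp_force: 30.0
```

move_arm(steps=[[[0,0,-0.4],0,1],[[0,0,-0.8],0,1],[[0,0,-0.9],0,1],[[0,0,-0.9],0,1],[[0,0,-0.9],0,1],[[0,0,-0.9],0,1],[[0,0,-0.8],0,1],[[-0.2,0.08,-0.55],0,1],[[-0.5,0.2,0],0,1],[[-0.8,0.27,0],0,1],[[-0.8,0.27,0],0,1],[[-0.8,0.27,0],0,1],[[-0.8,0.27,0],0,1],[[-0.8,0.27,0],0,1],[[-0.8,0.27,0],0,1],[[-0.7,0.27,0],0,1],[[-0.5,0.2,0],0,1],[[-0.25,0,0],0,1],[[0,0,0],0,1]])

```text
t: 18.93
ee_pos: [543.7, 119.8, 214.1]
orientation: [-2.106, -2.33, 0.001]
ft_force: [0.1, 0.9, -1.8]
width: 11.7
grasp_force: 30.0
```

```bash
python3 - <<'E'
from tilt import *
plan(543.8,120.7,180.1,.101)
o=ctrl.get_obs(); tcp=o["ee_pos"]; print(o["ft_force"],o["moment"])
t=cam("top"); s=cam("scene")
a=cv2.resize(s["image"][165:225,205:275,::-1],None,fx=6,fy=6,interpolation=2); b=cv2.resize(t["image"][170:230,230:300,::-1],None,fx=5,fy=6,interpolation=2)
cv2.imwrite('pics/k.png',np.hstack([a,b]))
p=[np.radians(25.1),3.5,7.9,-.5]
for n,d in(("s",s),("t",t)):
  for k,L in dict(eye=(0,80,20.5),N=(0,64.5,20.5),F=(0,95.5,20.5),hole=(0,-80,22)).items(): print(n,k,proj(d,bar(tcp,*p,L)).round(1))
E
```

```text
tcp [543.7 119.8 214.1] shift units [0.034 0.008 1.362]
tool y angle 5.76 tilt 0.07 q6 0.09
turn units (tool z down => -) -0.005
[ 0.13290576  0.87360196 -1.80412834] [-0.13557633  0.03081547  0.02892085]
s eye [[238.9 186.8]]
s N [[243.6 186. ]]
s F [[234.2 187.6]]
s hole [[291.8 177.3]]
t eye [[258.5 216.7]]
t N [[263.3 216.1]]
t F [[253.8 217.3]]
t hole [[309.7 209.9]]
```

View pics/k.png

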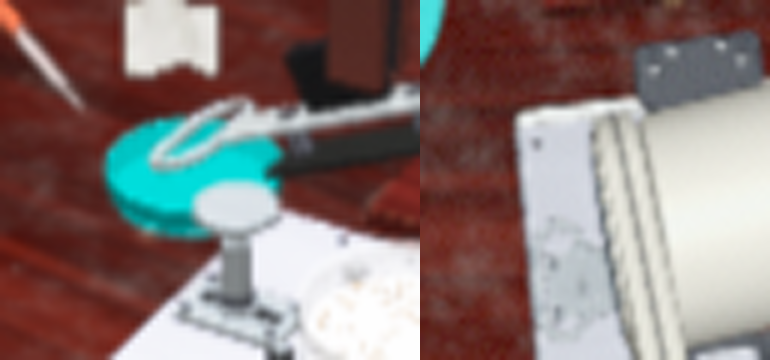

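move_arm(steps=[[[0,0,0.4],0,1],[[0,0,0.4],0,1],[[0,0,0.3],0,1],[[0,0,0.15],0,1],[[0,0,0.08],0,1],[[0,0,0.03],0,1],[[0,0,0],0,1]])

```text
t: 19.62
ee_pos: [543.9, 121.3, 180.6]
orientation: [-2.105, -2.332, 0.0]
ft_force: [0.4, -0.2, -1.3]
width: 11.9
grasp_force: 30.0
```

move_arm(steps=[[[-0.12,0,0.0],0,1],[[-0.12,0,0],0,1],[[-0.12,0,0],0,1],[[0,0,0],0,1]])

```text
t: 19.95
ee_pos: [545.1, 111.6, 181.0]
orientation: [2.105, 2.331, 0.0]
ft_force: [-0.4, -0.9, -2.1]
width: 11.5
grasp_force: 30.0
```

move_arm(steps=[[[-0.08,0,0.0],0,1],[[-0.08,0,0],0,1],[[0,0,0],0,1]])

```text
t: 20.2
ee_pos: [545.3, 107.9, 180.8]
orientation: [2.105, 2.332, 0.0]
ft_force: [-0.7, 0.4, -3.0]
width: 12.1
grasp_force: 30.0
```

move_arm(steps=[[[-0.06,0,0.0],0,1],[[-0.06,0,0],0,1],[[0,0,0],0,1]])

```text
t: 20.45
ee_pos: [545.6, 105.0, 180.7]
orientation: [2.105, 2.332, -0.0]
ft_force: [-0.3, 0.8, -1.8]
width: 11.6
grasp_force: 30.0
```

move_arm(steps=[[[-0.06,0,0.01],0,1],[[-0.06,0,0.01],0,1],[[0,0,0],0,1]])

```text
t: 20.7
ee_pos: [545.9, 102.0, 180.2]
orientation: [-2.105, -2.332, 0.0]
ft_force: [0.1, 0.1, -2.4]
width: 11.6
grasp_force: 30.0
```

move_arm(steps=[[[-0.04,0,0.0],0,1],[[-0.04,0,0],0,1],[[0,0,0],0,1]])

```text
t: 20.95
ee_pos: [546.1, 100.1, 180.3]
orientation: [2.105, 2.332, -0.0]
ft_force: [-0.5, -0.7, -1.8]
width: 11.7
grasp_force: 30.0
```

move_arm(steps=[[[-0.03,0,0.0],0,1],[[-0.02,0,0],0,1],[[0,0,0],0,1]])

```text
t: 21.2
ee_pos: [546.2, 99.0, 180.2]
orientation: [2.105, 2.332, -0.0]
ft_force: [0.4, -0.2, -1.7]
width: 11.7
grasp_force: 30.0
```

move_arm(steps=[[[-0.03,0,0.0],0,1],[[-0.02,0,0],0,1],[[0,0,0],0,1]])

```text
t: 21.45
ee_pos: [546.3, 97.7, 180.2]
orientation: [-2.105, -2.332, 0.0]
ft_force: [0.1, -0.9, -1.5]
width: 11.5
grasp_force: 30.0
```

move_arm(steps=[[[-0.03,0,0.0],0,1],[[-0.01,0,0],0,1],[[0,0,0],0,1]])

```text
t: 21.7
ee_pos: [546.4, 96.8, 180.2]
orientation: [-2.105, -2.332, -0.0]
ft_force: [0.3, 0.5, -2.6]
width: 12.2
grasp_force: 30.0
```

move_arm(steps=[[[-0.03,0,0.0],0,1],[[-0.01,0,0],0,1],[[0,0,0],0,1]])

```text
t: 21.95
ee_pos: [546.3, 96.2, 180.0]
orientation: [-2.105, -2.331, -0.0]
ft_force: [-0.7, 3.9, -5.0]
width: 11.5
grasp_force: 30.0
```

move_arm(steps=[[[-0.03,0,0.0],0,1],[[-0.01,0,0],0,1],[[0,0,0],0,1]])

```text
t: 22.2
ee_pos: [546.2, 95.7, 179.8]
orientation: [-2.104, -2.33, -0.001]
ft_force: [-1.1, 6.7, -5.7]
width: 11.3
grasp_force: 30.0
```

move_arm(steps=[[[-0.03,0,0.0],0,1],[[-0.01,0,0],0,1],[[0,0,0],0,1]])

```text
t: 22.45
ee_pos: [546.1, 95.3, 179.6]
orientation: [-2.104, -2.329, -0.002]
ft_force: [-0.9, 10.6, -8.0]
width: 12.0
grasp_force: 30.0
```

move_arm(steps=[[[0.08,0,0.0],0,1],[[0,0,0],0,1]])

```text
t: 22.62
ee_pos: [546.5, 96.2, 180.2]
orientation: [-2.104, -2.332, -0.0]
ft_force: [-0.7, 4.3, -4.7]
width: 11.9
grasp_force: 30.0
```

move_arm(steps=[[[0.06,0,0.0],0,1],[[0.06,0,0],0,1],[[0,0,0.04],0,1],[[0,0,0],0,1]])

```text
t: 22.95
ee_pos: [546.3, 98.5, 179.3]
orientation: [2.105, 2.332, -0.0]
ft_force: [0.3, -1.6, -2.5]
width: 11.5
grasp_force: 30.0
```

move_arm(steps=[[[0,0,0.04],0,1],[[0,0,0],0,1]])

```text
t: 23.12
ee_pos: [546.4, 98.5, 178.4]
orientation: [2.105, 2.332, -0.0]
ft_force: [-0.7, -1.0, 0.2]
width: 11.5
grasp_force: 30.0
```

move_arm(steps=[[[-0.02,0,0.02],0,1],[[-0.02,0,0.02],0,1],[[0,0,0],0,1]])

```text
t: 23.37
ee_pos: [546.6, 97.8, 177.5]
orientation: [2.105, 2.332, 0.001]
ft_force: [-0.9, -0.0, 1.1]
width: 11.8
grasp_force: 30.0
```

move_arm(steps=[[[-0.02,0,0.02],0,1],[[-0.02,0,0.02],0,1],[[0,0,0],0,1]])

```text
t: 23.62
ee_pos: [546.2, 96.7, 175.9]
orientation: [-2.105, -2.332, 0.001]
ft_force: [0.8, 0.4, -1.8]
width: 11.7
grasp_force: 30.0
```

move_arm(steps=[[[-0.01,0,0.02],0,1],[[-0.01,0,0.01],0,1],[[0,0,0],0,1]])

```text
t: 23.87
ee_pos: [546.3, 96.4, 175.3]
orientation: [-2.105, -2.332, 0.0]
ft_force: [0.1, 0.9, -1.6]
width: 11.8
grasp_force: 30.0
```

move_arm(steps=[[[0,0,0.02],0,1],[[0,0,0.02],0,1],[[0,0,0],0,1]])

```text
t: 24.12
ee_pos: [546.4, 96.4, 174.4]
orientation: [-2.105, -2.332, 0.0]
ft_force: [0.1, 1.1, -1.9]
width: 11.7
grasp_force: 30.0
```

move_arm(steps=[[[0,0,0.02],0,1],[[0,0,0.02],0,1],[[0,0,0],0,1]])

```text
t: 24.37
ee_pos: [546.5, 96.3, 173.5]
orientation: [2.105, 2.332, -0.0]
ft_force: [-0.1, 0.3, -1.2]
width: 11.4
grasp_force: 30.0
```

move_arm(steps=[[[0,0,0.02],0,1],[[0,0,0.01],0,1],[[0,0,0],0,1]])

```text
t: 24.62
ee_pos: [546.7, 96.1, 173.0]
orientation: [2.105, 2.332, 0.0]
ft_force: [-0.0, -1.3, 2.0]
width: 11.6
grasp_force: 30.0
```

move_arm(steps=[[[-0.026,0,0.04],0,1],[[-0.026,0,0.04],0,1],[[0,0,0],0,1]])

```text
t: 24.87
ee_pos: [546.9, 94.7, 170.8]
orientation: [2.105, 2.332, 0.0]
ft_force: [-0.6, -2.0, 2.3]
width: 11.8
grasp_force: 30.0
```

move_arm(steps=[[[-0.045,0,0.04],0,1],[[-0.035,0,0.04],0,1],[[0,0,0],0,1]])

```text
t: 25.12
ee_pos: [546.8, 92.9, 168.5]
orientation: [-2.105, -2.332, 0.0]
ft_force: [0.2, -1.2, 2.1]
width: 11.9
grasp_force: 30.0
```

Good, steady 4 N. Continue.

move_arm(steps=[[[-0.032,0,0.04],0,1],[[-0.03,0,0.04],0,1],[[-0.03,0,0.04],0,1],[[0,0,0],0,1]])

```text
t: 25.45
ee_pos: [546.9, 90.6, 165.5]
orientation: [-2.105, -2.332, 0.0]
ft_force: [0.3, -0.6, 1.2]
width: 11.9
grasp_force: 30.0
```

move_arm(steps=[[[-0.028,0,0.04],0,1],[[-0.026,0,0.04],0,1],[[-0.026,0,0.04],0,1],[[0,0,0],0,1]])

```text
t: 25.78
ee_pos: [547.1, 88.6, 162.5]
orientation: [-2.105, -2.332, 0.0]
ft_force: [0.4, 0.2, 0.2]
width: 11.7
grasp_force: 30.0
```

move_arm(steps=[[[-0.025,0,0.04],0,1],[[-0.023,0,0.04],0,1],[[-0.022,0,0.04],0,1],[[0,0,0],0,1]])

```text
t: 26.12
ee_pos: [547.3, 86.9, 159.5]
orientation: [-2.105, -2.332, 0.0]
ft_force: [0.6, -0.1, 0.6]
width: 11.9
grasp_force: 30.0
```

move_arm(steps=[[[-0.022,0,0.04],0,1],[[-0.021,0,0.04],0,1],[[-0.02,0,0.04],0,1],[[0,0,0],0,1]])

```text
t: 26.45
ee_pos: [547.5, 85.3, 156.5]
orientation: [-2.105, -2.332, 0.0]
ft_force: [0.4, 0.2, 0.6]
width: 11.8
grasp_force: 30.0
```

move_arm(steps=[[[-0.018,0,0.04],0,1],[[-0.018,0,0.04],0,1],[[0,0,0],0,1]])

```text
t: 26.7
ee_pos: [547.8, 84.3, 154.7]
orientation: [2.105, 2.332, -0.0]
ft_force: [0.1, -1.5, 2.1]
width: 12.1
grasp_force: 30.0
```

move_arm(steps=[[[-0.016,0,0.04],0,1],[[-0.016,0,0.04],0,1],[[-0.014,0,0.04],0,1],[[0,0,0],0,1]])

```text
t: 27.03
ee_pos: [548.0, 83.1, 151.8]
orientation: [2.105, 2.332, -0.0]
ft_force: [-0.6, -2.9, 5.1]
width: 11.4
grasp_force: 30.0
```

move_arm(steps=[[[0,0,-0.04],0,1],[[0,0,-0.01],0,1],[[0,0,0],0,1]])

```text
t: 27.28
ee_pos: [547.7, 83.5, 152.9]
orientation: [-2.105, -2.332, 0.0]
ft_force: [0.9, -1.1, 1.6]
width: 11.4
grasp_force: 30.0
```

move_arm(steps=[[[0.05,0,0],0,1],[[0.05,0,0],0,1],[[0.05,0,0],0,1],[[0,0,0],0,1]])

```text
t: 27.62
ee_pos: [547.2, 87.3, 152.9]
orientation: [-2.104, -2.332, 0.001]
ft_force: [-0.5, -2.7, 1.9]
width: 12.0
grasp_force: 30.0
```

move_arm(steps=[[[0.05,0,0],0,1],[[0,0,0.03],0,1],[[-0.02,0,0.04],0,1],[[-0.02,0,0.04],0,1],[[0,0,0],0,1]])

```text
t: 28.03
ee_pos: [547.4, 87.3, 150.1]
orientation: [-2.105, -2.332, 0.0]
ft_force: [0.3, -2.4, 2.7]
width: 11.7
grasp_force: 30.0
```

```bash
python3 - <<'E'
from tilt import *
o=ctrl.get_obs(); tcp=o["ee_pos"]; print(tcp,o["ft_force"])
t=cam("top"); s=cam("scene"); cv2.imwrite('pics/l.png',s["image"][:,:,::-1])
for n,d in(("top",t),("scene",s)):
  for th in("eye","bar_end","dish_top"):
    for m in cams.cut_out(n,th)[:2]:
        v,u=np.nonzero(m["pixels"]); print(n,th,round(m["p"],2),np.round(m["rect"],1),len(u),u.mean().round(1),v.mean().round(1))
def W(L,p=(546.12,97.77,.101)):
    c,q=np.cos(p[2]),np.sin(p[2]); return [p[0]+c*L[0]-q*L[1],p[1]+q*L[0]+c*L[1],L[2]]
for k,L in dict(dishT=(0,0,107),pin=(0,-80,134),end10=(0,-95,150),eye=(0,80,120)).items(): print(k,proj(t,W(L)).round(1),proj(s,W(L)).round(1))
E
```

```text
[547.36993427  87.27535676 150.13642382] [ 0.3493226  -2.37823259  2.68893504]
top eye 0.71 [275.6 215.7  12.3   5.5] 84 275.2 215.3
top eye 0.18 [289.1 213.9  76.5  66.9] 2044 275.2 218.7
top bar_end 0.49 [277.9 214.8  12.9  11.2] 92 275.4 215.2
top dish_top 0.88 [320.9 122.9  28.1  26.5] 591 321.1 122.8
top dish_top 0.85 [217.9 170.   25.8  30.4] 613 219.6 169.5
scene eye 0.74 [278.4 206.4  62.3  21.1] 581 275.3 207.6
scene eye 0.2 [243.7 205.8  22.2  26.4] 310 243.8 208.7
scene bar_end 0.71 [273.5 207.8  68.3  23.5] 653 274.1 208.1
scene dish_top 0.93 [236.  192.4  27.8  20.1] 381 235.9 192.8
scene dish_top 0.92 [187.6 186.6  27.8  15.6] 452 186.4 185.6
dishT [[290.3 213.7]] [[272.6 214.8]]
pin [[317.1 210.3]] [[302.4 215.1]]
end10 [[322.9 209.4]] [[308.8 211.4]]
eye [[264.7 216.4]] [[245.5 202.1]]
```

move_arm(steps=[[[-0.02,0,0.04],0,1],[[-0.02,0,0.04],0,1],[[-0.02,0,0.04],0,1],[[0,0,0],0,1]])

```text
t: 28.77
ee_pos: [547.6, 85.8, 147.2]
orientation: [-2.105, -2.332, -0.0]
ft_force: [-0.9, -1.2, 5.3]
width: 12.1
grasp_force: 30.0
```

move_arm(steps=[[[-0.015,0,0.04],0,1],[[-0.02,0,0.04],0,1],[[0,0,0],0,1]])

```text
t: 29.02
ee_pos: [547.8, 85.0, 145.3]
orientation: [2.105, 2.332, 0.0]
ft_force: [0.1, -2.3, 5.4]
width: 11.7
grasp_force: 30.0
```

move_arm(steps=[[[-0.02,0,0.04],0,1],[[-0.02,0,0.04],0,1],[[0,0,0],0,1]])

```text
t: 29.27
ee_pos: [547.9, 84.0, 143.2]
orientation: [2.105, 2.332, 0.0]
ft_force: [0.1, -1.5, 4.7]
width: 11.6
grasp_force: 30.0
```

move_arm(steps=[[[-0.015,0,0.04],0,1],[[-0.01,0,0.03],0,1],[[0,0,0],0,1]])

```text
t: 29.52
ee_pos: [547.9, 83.4, 141.5]
orientation: [2.105, 2.332, 0.0]
ft_force: [-0.1, -2.2, 4.5]
width: 11.7
grasp_force: 30.0
```

move_arm(steps=[[[0,0,0],0,0.75],[[0,0,0],0,0.75],[[0,0,0],0,0.75],[[0,0,-0.05],0,0.75],[[0,0,-0.6],0,0.75],[[0,0,-0.8],0,0.75],[[0,0,0],0,0.75]])

```text
t: 30.1
ee_pos: [549.7, 83.8, 180.6]
orientation: [2.103, 2.33, 0.006]
ft_force: [1.1, -0.8, 0.3]
width: 22.2
grasp_force: 0.0
```

```bash
python3 - <<'E'
from h import *
def W(L,p=(546.12,97.77,.101)):
    c,q=np.cos(p[2]),np.sin(p[2]); return [p[0]+c*L[0]-q*L[1],p[1]+q*L[0]+c*L[1],L[2]]
x,y,_=W((0,-62,0)); plan(x,y,130,.101)
o=ctrl.get_obs(); print(o["width"],o["ft_force"])
s=cam("scene"); d=s["image"][195:225,285:320].astype(int)
for L in((0,-80,134),(0,-80,128),(0,-96,124),(0,-96,130),(12,-96,124),(-12,-96,124),(0,80,122.5),(0,95.5,122.5)): print(L,proj(s,W(L)).round(1))
m=cams.cut_out("scene","bar")
for k in m[:2]: print(k["p"],np.round(k["rect"],1))
g=d.mean(2).round().astype(int)
for r in range(5,30): print(195+r,' '.join(f"{v:3d}" for v in g[r]))
E
```

```text
tcp [549.7  83.8 180.6] shift units [-1.908 -0.097  2.023]
tool y angle 5.87 tilt 0.27 q6 0.03
turn units (tool z down => -) 0.016
22.22935330506504 [ 1.09811403 -0.83907602  0.26501222]
(0, -80, 134) [[302.4 215.1]]
(0, -80, 128) [[302.2 217.1]]
(0, -96, 124) [[308.2 220.3]]
(0, -96, 130) [[308.4 218.3]]
(12, -96, 124) [[310.  217.8]]
(-12, -96, 124) [[306.4 222.8]]
(0, 80, 122.5) [[245.5 201.3]]
(0, 95.5, 122.5) [[240.4 199.7]]
0.94 [280.6 206.   72.3  24.2]
200  69  68  66  70 101 155 182 217 237 239 240 240 239 237 238 237 235 233 231 234 233 233 234 225 224 215 211 183 128  82  65  65  65  65  64
201  70  71  69  69  74  85 102 142 172 189 219 236 238 238 240 239 238 237 237 239 238 236 234 229 225 223 229 229 211 134  74  64  65  66  66
202  67  69  70  69  70  69  72  80  89 105 144 172 187 216 235 239 239 238 239 241 241 240 239 238 234 232 233 232 196 116  70  63  63  63  64
203  64  66  67  68  68  69  69  68  69  72  80  89 105 141 170 187 213 220 237 240 241 242 241 240 238 239 236 199 132  82  67  66  64  63  62
204  62  63  63  64  66  66  67  68  68  69  69  67  72  80
[... 2264 characters left out ...]
 157 217 169  73  52  54  83 206 237 245 246 241 166 150 155 198 240 234 208 179 154 173 159 129 186 232 226 220 189 165 121
221 211 198 211 183 228 213 154  65  32  29  93 229 239 244 245 243 216 195 198 233 242 222 206 161 134 125 119 131 215 242 244 243 237 232 227
222 241 249 250 239 232 217 167  70  30  30  93 223 209 222 238 241 236 234 236 242 242 211 188 153 132 114 112 133 223 244 245 245 244 244 244
223 236 250 245 233 226 232 168  69  30  36 105 215 174 172 187 197 221 239 241 241 234 163 155 170 131 113 111 135 226 245 245 245 245 245 245
224 215 226 225 229 226 244 178  89  45  60 129 214 166 152 151 155 174 195 199 214 179 132 141 179 129 112 111 140 237 246 246 246 245 245 245
```

move_arm(steps=[[[-0.5,-0.04,0],0,1],[[-0.7,-0.04,0],0,1],[[-0.5,-0.017,0],0,1],[[-0.2,0,0],0,1],[[0,0,0.5],0,1],[[0,0,0.6],0,1],[[0,0,0.3],0,1],[[0,0,0.1],0,1],[[0,0,0],0,1]])

```text
t: 30.95
ee_pos: [549.6, 35.7, 139.4]
orientation: [-2.104, -2.331, 0.002]
ft_force: [0.4, 0.8, 0.3]
width: 0.7
grasp_force: 0.0
```

move_arm(steps=[[[0,0,0.04],0,1],[[0,0,0],0,1]])

```text
t: 31.12
ee_pos: [550.6, 36.0, 139.6]
orientation: [2.104, 2.332, 0.001]
ft_force: [0.4, 0.6, 1.0]
width: 0.6
grasp_force: 0.0
```

Now press in small steps.

move_arm(steps=[[[0,0.06,0.06],0,1],[[0,0,0.06],0,1],[[0,0,0.06],0,1],[[0,0,0],0,1]])

```text
t: 31.45
ee_pos: [552.3, 36.0, 135.0]
orientation: [2.104, 2.332, 0.001]
ft_force: [0.5, -0.7, 1.5]
width: 0.6
grasp_force: 0.9
```

move_arm(steps=[[[0,0,0.06],0,1],[[0,0,0.06],0,1],[[0,0,0],0,1]])

```text
t: 31.7
ee_pos: [552.1, 36.0, 131.8]
orientation: [2.105, 2.332, 0.001]
ft_force: [0.4, -1.0, 3.4]
width: 0.4
grasp_force: 1.5
```

move_arm(steps=[[[0,0,0.05],0,1],[[0,0,0.05],0,1],[[0,0,0],0,1]])

```text
t: 31.95
ee_pos: [552.1, 36.0, 129.4]
orientation: [2.105, 2.332, 0.001]
ft_force: [0.9, -1.2, 4.2]
width: 0.6
grasp_force: 2.2
```

move_arm(steps=[[[0,0,0.04],0,1],[[0,0,0.04],0,1],[[0,0,0],0,1]])

```text
t: 32.2
ee_pos: [551.2, 36.2, 126.9]
orientation: [-2.104, -2.331, 0.001]
ft_force: [0.1, -1.0, -0.1]
width: 0.5
grasp_force: 0.4
```

move_arm(steps=[[[0,0,0.04],0,1],[[0,0,0.03],0,1],[[0,0,0],0,1]])

```text
t: 32.45
ee_pos: [551.5, 36.1, 125.3]
orientation: [-2.105, -2.332, 0.001]
ft_force: [0.3, 0.6, 1.9]
width: 0.5
grasp_force: 1.1
```

```bash
python3 - <<'E'
from h import *
s=cam("scene"); d=s["image"][195:225,285:320].astype(int); cv2.imwrite('pics/m.png',s["image"][:,:,::-1])
o=ctrl.get_obs(); print(o["ee_pos"],o["ft_force"])
g=d.mean(2).round().astype(int)
for r in range(10,30): print(195+r,' '.join(f"{v:3d}" for v in g[r]))
E
```

```text
[551.46156175  36.11636394 125.26875639] [-0.89876133  0.39214795  2.20599843]
205  56  58  58  59  59  59  59  59  62  61  64  61  58  54  53  50  53  68 102 138 151 182 192 221 239 237 164  89  71  70  72  74  74  72  70
206  49  51  50  56  57  58  59  59  60  56  59  60  60  67  52  51  52  59  66  75  80  97 106 145 174 170  99  70  69  69  70  71  73  73  73
207  73  51  41  49  46  48  57  58  58  56  58  59  60  65  54  52  53  60  64  62  60  63  66  76  89  85  70  67  68  69  69  69  71  72  71
208 157 107  64  43  39  50  56  56  57  56  58  58  58  56  53  52  52  62  65  65  63  63  61  59  59  61  62  63  66  67  68  68  69  69  69
209 208 185 135  82  52  64  58  56  56  55  56  55  56  54  54  55  55  61  62  63  64  65  64  63  62  62  60  59  60  61  63  65  66  66  65
210 226 217 200 168 105  75  59  56  56  56  56  55  56  55  53  56  54  58  58  61  62  64  65  66  66  66  64  62  61  58  57  59  61  62  64
211 215 208 220 221 177 100  61  57  56  56  56  56  56  56  52  54  49  51  46  52  58  60  62  63  65  67  67  68  67  65  63  61  60  60  60
212 152 154 2
[... 1158 characters left out ...]
  79 154 143  81  79 111 142 194 203 207 214 219 211 210 199 193 228 228 229 228 217 207 217 211 227 223 204 222 193 169 124
221  48  48  49  71 142 184 151  65  36  44  99 226 230 221 197 188 194 212 218 217 229 230 229 222 208 218 212 205 222 204 236 244 240 235 230
222  89  78  69 132 204 214 170  72  32  29  94 225 208 210 225 226 214 196 189 204 227 233 223 211 214 204 172 156 172 186 243 246 246 246 245
223 203 189 142 195 225 235 171  70  31  38 108 219 177 174 187 196 213 230 228 211 217 188 203 220 207 177 149 122 138 216 245 247 247 246 246
224 215 216 203 228 230 246 178  89  47  62 132 218 169 157 154 158 176 197 198 201 167 140 172 237 225 171 137 114 138 228 246 248 247 247 247
```

move_arm(steps=[[[0,0,0.04],0,1],[[0,0,0.04],0,1],[[0,0,0],0,1]])

```text
t: 32.75
ee_pos: [551.7, 36.1, 123.4]
orientation: [-2.105, -2.332, 0.0]
ft_force: [-2.0, -0.2, 4.3]
width: 0.7
grasp_force: 2.1
```

move_arm(steps=[[[0,0,0.03],0,1],[[0,0,0.02],0,1],[[0,0,0],0,1]])

```text
t: 33.0
ee_pos: [551.7, 36.1, 122.9]
orientation: [-2.105, -2.332, 0.0]
ft_force: [-3.5, 0.1, 11.0]
width: 0.7
grasp_force: 5.2
```

```bash
cat > look.py <<'E'
from h import *
s=cam("scene"); d=s["image"][208:228,296:322].astype(int)
o=ctrl.get_obs(); print(o["ee_pos"],o["ft_force"])
g=d.mean(2).round().astype(int)
print('    ',' '.join(str(296+i) for i in range(26)))
for r in range(20): print(208+r,' '.join(f"{v:3d}" for v in g[r]))
E
python3 look.py
```

```text
[551.69825385  36.04177427 122.86265871] [-3.22275741 -0.05442272 11.00172741]
     296 297 298 299 300 301 302 303 304 305 306 307 308 309 310 311 312 313 314 315 316 317 318 319 320 321
208  58  61  72  55  52  52  61  64  64  62  62  60  60  60  60  62  62  66  67  68  68  68  69  68  69  70
209  59  61  63  55  52  53  59  61  63  65  66  64  63  62  60  59  58  60  61  63  65  66  66  64  66  66
210  57  59  56  54  58  53  58  58  61  63  65  65  66  66  65  64  63  61  59  58  60  61  62  64  66  65
211  57  57  55  53  56  49  51  47  53  58  60  62  63  65  67  67  67  68  79  85  66  59  59  61  62  63
212  56  55  56  52  54  47  41  38  43  45  48  55  55  61  64  65  68  89 142 163  93  66  64  62  59  59
213  57  56  56  53  53  48  43  39  39  37  39  45  43  52  56  62  95 143 207 206 111  72  69  68  66  63
214  57  57  56  52  55  57  66  71  48  42  40  40  38  42  54 108 180 212 223 187  99  68  69  70  72  64
215  58  58  57  51  62  99 112 145  88  79  57  44  43  53 108 195 225 228 204 125  64  54  61  63  68  50
216  57  57  57  51  82 162 150 168 151 164 120 
[... 547 characters left out ...]
 138 128 123 133 220 245 246 245 240 235 230 230 186
222 214 177 189 186 183 187 195 213 226 219 218 198 156 135 116 114 136 226 246 247 247 246 246 246 245 233
223 217 173 169 161 159 174 207 190 197 205 224 206 168 132 116 114 138 229 246 247 247 247 247 246 243 197
224 218 170 156 152 152 162 179 166 188 155 169 169 180 131 115 113 144 240 247 248 248 247 247 247 245 232
225 224 168 155 153 153 155 157 157 170 129 133 159 171 127 114 113 148 242 247 247 247 247 247 247 247 246
226 219 165 155 154 153 154 154 155 158 131 133 161 165 121 114 117 164 243 246 246 246 246 247 247 247 247
227 214 163 154 153 153 153 154 154 155 132 131 146 164 117 112 120 174 244 247 247 246 246 246 246 246 247
```

move_arm(steps=[[[0,0,-0.1],0,1],[[0,0,-0.4],0,1],[[0,0,-0.8],0,1],[[0,0,-0.8],0,1],[[0,0,-0.8],0,1],[[0,0,0],0,1]])

```text
t: 33.55
ee_pos: [554.1, 36.1, 198.7]
orientation: [2.102, 2.329, 0.007]
ft_force: [0.5, 0.2, 0.3]
width: 0.6
grasp_force: 0.0
```

```bash
python3 look.py; python3 - <<'E'
from tilt import *
t=cam("top")
def W(L,p=(546.12,97.77,.101)):
    c,q=np.cos(p[2]),np.sin(p[2]); return [p[0]+c*L[0]-q*L[1],p[1]+q*L[0]+c*L[1],L[2]]
s=cam("scene"); print("eye",proj(s,W((0,80,122.5))),"headtop",proj(s,W((0,83.5,130))), "hole",proj(s,W((0,-80,124))))
print([(round(m["p"],2),np.round(m["rect"],1).tolist()) for m in cams.boxes_of("scene","dish_top")], )
g=s["image"][190:216,228:262].mean(2).astype(int)
print('    ',' '.join(str(228+i) for i in range(34)))
for r in range(26): print(190+r,' '.join(f"{v:3d}" for v in g[r]))
E
```

```text
[553.16591316  36.04675329 196.90711117] [-0.28771457 -0.5266117  -1.16941535]
     296 297 298 299 300 301 302 303 304 305 306 307 308 309 310 311 312 313 314 315 316 317 318 319 320 321
208  58  59  59  60  61  62  62  64  63  62  62  60  59  59  59  61  62  64  66  67  67  67  67  67  68  69
209  49  48  50  57  59  59  59  61  62  64  64  63  62  61  61  57  58  59  59  61  63  64  64  64  64  64
210  39  37  43  51  49  50  56  57  60  61  62  63  64  65  64  63  62  61  57  58  58  60  63  63  64  64
211  38  37  38  39  38  43  49  46  52  57  59  61  61  64  66  66  67  67  77  83  64  58  58  59  61  62
212  59  48  42  41  38  37  38  36  42  44  47  53  53  59  62  63  66  88 140 161  90  64  63  60  58  59
213 120 100  83  66  48  41  41  38  37  36  37  44  42  52  54  61  93 141 203 201 108  70  68  67  64  62
214 219 215 176 119  94  78  68  70  46  42  39  38  37  41  54 106 177 209 220 183  97  68  68  69  70  63
215 231 231 221 206 203 173 122 143  86  77  55  43  43  53 106 191 223 226 200 122  64  53  60  61  67  49
216 229 229 228 227 227 214 157 165 142 153 108 
[... 4578 characters left out ...]

211  72  69  63  59  62  67  72  75 108 185 221 190 148 156 133 133 134 128 140 236 244 244 245 245 246 246 245 227 162  87  52  47  50  70
212  70  67  65  62  59  59  67 104 184 224 227 210 194 176 137 135 134 126 134 222 242 243 243 245 245 246 243 183  93  54  46  47  47  49
213  71  66  66  63  56  58 100 183 226 229 204 158 153 148 133 132 132 124 121 182 231 232 233 243 244 245 245 205 126  79  72  53  47  46
214  73  67  68  67  68 108 180 222 229 226 164 101 104 110 103 110 112 105  98 156 220 226 228 236 233 235 243 237 221 188 186 137 109  85
215  71  72  73  80 129 214 215 185 197 223 205 169 159 135  96  85  87  83  93 164 197 220 225 229 226 216 221 238 239 241 247 245 244 219
```

```bash
python3 -c "
from workcell import ctrl
print(ctrl.close_job())"
```

```text
the job is handed in; nothing more can be done
None
```

The bar looks fastened: camera readings show the eye round the stem under the stud's head, the hole over the pin and the catch shut. One reading while feeling for the stud came to about 12 N, at its limit, though the stud did not appear to move. I could not confirm the dishes stayed put; the job was handed in at about 34 s.

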